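# Slide the blister card under the card reader's low bridge

### The job

A blister card lies at the flared mouth of the card reader's lane. Without lifting it, push it flat along the lane until it sits centred under the white bridge, sticking out equally far on both sides, and let go. Leave the other blister card and the white bottles where they are.

Things in the scene. Friction and masses are not known exactly. Their poses are not given: they have to be found in the camera images.
- read_point (a point): Lane-floor point under the middle of the fixed reader's white bridge; x along the lane in push direction, y across, z up. Dark base plate 400x140 mm (x -280 to 120), top 6 mm above the worktop. Rails 8 mm high leave 84 mm width from x -60 to 110 and flare to 120 mm at x -102. Bridge x -25 to 25, 128 mm wide, underside 16 mm, top 44 mm above this point: cards pass under it, fingers do not
- card_center (a point): Centre, half-way up, of the loose card to push: silvery, 28 pockets, 135x75 mm over its thin rim, 7 mm thick, about 22 g. Its solid body, which fingers and rails meet, is 124x70 mm. It lies flat on the reader's plate at the lane's mouth, long side roughly along the lane; x along its length, y across, z up. Stays where it is left
- spare_card: another blister card of the same looks and size, lying on the worktop itself, to be left alone; origin at the centre of its underside
- tablet_bottle: white tablet bottle standing on the worktop, 48 mm wide, 88 mm high, to be left alone; origin at the centre of its underside

How it is judged:
At the end, for the whole second after the job is handed in: The card from the lane's mouth lies flat on the lane under the bridge, its centre within 15 mm of the middle of the bridge along and across the lane, its length within 10 degrees of the lane (x of card_center in the frame of read_point between -0.015 and 0.015 m and y of card_center in the frame of read_point between -0.015 and 0.015 m and z of card_center in the frame of read_point below 0.01 m and angle between the x axis of card_center and the x axis of read_point, either way round below 0.175 rad and angle between card_center's own z axis and vertical below 0.1 rad); the robot touches nothing.
It fails at once if the card in the lane is lifted more than 25 mm off the lane floor (z of card_center in the frame of read_point above 0.025 m).
It fails at once if the other blister card is moved by more than 20 mm (distance of spare_card from where it was at the start of the episode above 0.02 m).
It fails at once if the tablet bottle is moved by more than 20 mm (distance of tablet_bottle from where it was at the start of the episode above 0.02 m).
It also fails if it takes over 38 s, if anything falls off the work surface, if the arm or the gripper's body presses on something with over 40 N, if the wrist force passes 120 N, or if a joint passes its speed limit or range.

### The arm

A 6-joint arm with a two-finger parallel gripper is mounted at the origin on a cart in front of the work surface, level with it; the furniture and walls round the work are solid. World frame = base frame: x ahead of the robot, y to its left, z up, the work surface at z = 0. Lengths are in m, angles in rad, forces in N, time in s.
With the tool pointing down it reaches from about 0.4 to 0.825 m from the base axis. Payload 7 kg.
Tool frame: the origin (TCP) lies between the finger pads; the fingertips stand 25 mm ahead of it and the grasp point (between the pads) lies 6 mm ahead of it (arm.tip_extent is the z of the fingertips in the tool frame, in m); z points along the fingers, x is the direction in which the jaws open and shut, and the axes are right-handed (so a half turn about z gives the same grasp; the last joint's range is limited). The gripper opens to 88 mm and grips with 3 to 60 N. Pads are 19 mm wide; open, the fingers measure 130 mm over their backs; the gripper's body (78 mm by 193 mm) begins 47 mm behind the grasp point.
Start: joints at [1.469, 0.359, 0.012, 0, -1.224, -0.288], TCP at [0.257, 0.624, 0.252] pointing down, gripper open.
Joint ranges: [-3.07, 3.07], [-1.43, 2.12], [-1.02, 1.25], [-3.03, 1.67], [-3.05, -0], [-3.03, 3.03]. Speed limits (rad/s): [2.39, 2.39, 3.01, 3.14, 3.14, 3.14].

### API

Orientations are given as [roll, pitch, yaw] about the fixed x, y, z axes, in that order (R = Rz(yaw) Ry(pitch) Rx(roll)).
In Python, from station import monitor, grab_frame, job_done, arm gives the robot as it stands.
- The arm moves only by the shell command python3 -m jog 'ROWS' [FORCE]. ROWS is JSON, a list that holds one entry, the list of rows, each a list of 7 numbers: the shift along the world's x, y, z in m, then the turn, a rotation vector about the world's x, y, z in rad, then the opening, from 0 (shut) to 1 (fully open). In form: [[[dx, dy, dz, ax, ay, az, claw], ...]]. A call has 1 to 20 rows; each row shifts and turns the commanded pose from where the row before left it; what a row does not reach is not made up. A row lasts 1/8 s, in which the tool goes at most 62.5 mm and 10.7 degrees, less where a joint would pass 70% of its speed; a pose out of reach is approached as far as the arm can. A call is refused whole if a number of a shift passes 0.0625 or a number of a turn 0.188, either way. A call with a gripper value outside its range is refused whole. The fingers move at their own pace and stop on an object; FORCE is the grip in N (left out, the last holds). Time passes only in rows, so rows that do not move let the fingers close. It gives the time, the measured TCP pose, the force and the opening at its end, in the units of the state.
- monitor.get_state(): the state, without advancing time (a new reading comes with each control period).
- grab_frame(name): name is "side" or "top"; returns a dict with "pixels" (400x640x3 uint8, red, green, blue), "K" (3x3 intrinsics, pixels), "k1" (the pictures are not rectified: a ray, as slopes to the right and down, at radius r is drawn at 1 + k1 r^2 times it, then the intrinsics apply), "view" (4x4, takes a point from world to camera coordinates). Camera axes: x right, y down, z forward; pixel columns grow to the right and rows downward; lengths in m; the calibration is good to about 2 mm. A picture is of the moment at which its call begins. There is no depth.
- job_done(): hands the job in, once; it reports no verdict.
The state is a dict: "t": time; "q": joint angles; "qd": joint speeds; "joint_efforts": joint torques, N m; "eef_pos": TCP position; "ee_rot": TCP orientation; "force": force on the tool from outside, world axes, zero at the start; "moment": the same for the moment, N m; "width": finger opening in m.
Only numpy, scipy, OpenCV 4.12 (cv2) and the standard library are available. Lean on these libraries where they do the work, as an engineer would, in place of code of your own. Each camera call takes 0.05 s, during which the arm holds its last target.

## Working session

There is one attempt and no reset: what is moved stays moved. The work goes in short steps, Python scripts to look and compute and a shell command to move; the robot and the scene stay as the last step left them, time stands still between calls to the robot, and variables do not carry over. Pictures are saved under pics/ and viewed, and the job is handed in when it is done.

```bash
mkdir -p pics; ls; python3 - <<'E'
from station import monitor, grab_frame, arm
import cv2, numpy as np
s=monitor.get_state(); print({k:np.round(v,3) for k,v in s.items()}); print(arm.tip_extent)
for n in("side","top"):
    f=grab_frame(n); cv2.imwrite(f"pics/{n}0.png",f["pixels"][...,::-1]); print(f["K"],f["k1"],np.round(f["view"],4))
E
```

```text
pics
{'t': np.float64(0.0), 'q': array([ 1.469,  0.359,  0.011, -0.   , -1.224, -0.288]), 'qd': array([-0.   ,  0.   , -0.   , -0.001, -0.   , -0.001]), 'joint_efforts': array([ 0.0000e+00, -5.8272e+01,  2.9307e+01,  6.9970e+00,  7.0000e-03,
       -0.0000e+00]), 'eef_pos': array([0.256, 0.624, 0.251]), 'ee_rot': array([-3.141e+00, -2.000e-03, -1.961e+00]), 'force': array([ 0.069, -0.314, -0.283]), 'moment': array([ 0.04 , -0.039, -0.041]), 'width': np.float64(0.088)}
0.025
[[398.80667462   0.         321.63608225]
 [  0.         398.80667462 202.36983031]
 [  0.           0.           1.        ]] -0.08996993212395053 [[ 0.8786 -0.4774 -0.0078 -0.4216]
 [-0.4234 -0.7714 -0.4751  0.2775]
 [ 0.2208  0.4208 -0.8799  1.0065]
 [ 0.      0.      0.      1.    ]]
[[377.25852559   0.         319.17411692]
 [  0.         377.25852559 197.91376826]
 [  0.           0.           1.        ]] -0.042215639482377644 [[-0.0276 -0.9996 -0.0089  0.0723]
 [-0.9902  0.0285 -0.1365  0.5231]
 [ 0.1367  0.005  -0.9906  0.8232]
 [ 0.      0.      0.      1.    ]]
```

View pics/side0.png

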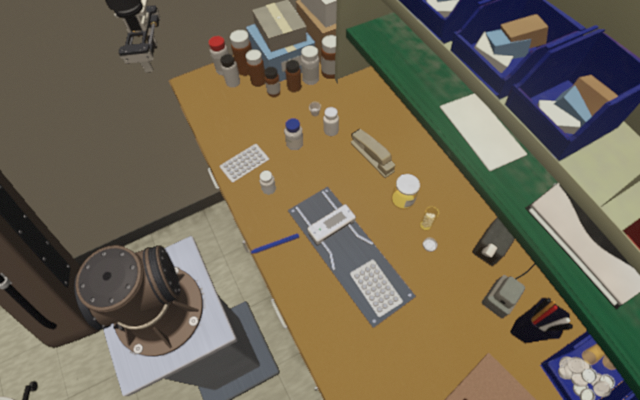

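View pics/top0.png

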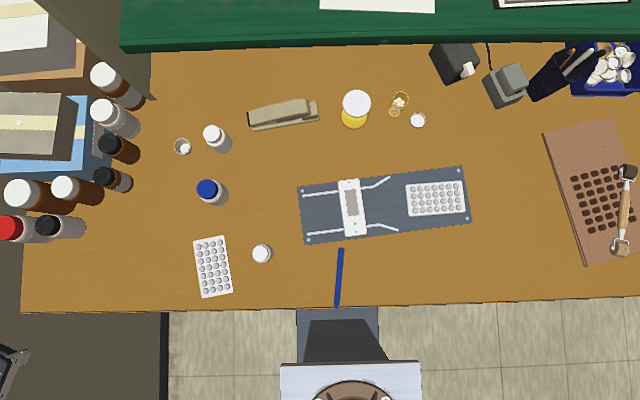

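Top view: the plate spans about (297,185)–(470,225), with the bridge at (352,207) and the lane card at (436,198). The spare card is at (212,266). The push runs left in this picture, roughly world +y. Next I'll measure the plate, bridge and card.

```bash
cat > h.py <<'E'
import cv2, numpy as np
from station import grab_frame
def ray(f,px,z):
    K,k1,V=np.array(f["K"]),f["k1"],np.array(f["view"])
    p=cv2.undistortPoints(np.array(px,float).reshape(-1,1,2),K,np.array([k1,0,0,0.])).reshape(-1,2)
    R,t=V[:3,:3],V[:3,3]; c=-R.T@t
    d=np.c_[p,np.ones(len(p))]@R
    return c+d*((z-c[2])/d[:,2])[:,None]
def proj(f,P):
    V=np.array(f["view"]); r,_=cv2.Rodrigues(V[:3,:3])
    return cv2.projectPoints(np.array(P,float).reshape(-1,1,3),r,V[:3,3],np.array(f["K"]),np.array([f["k1"],0,0,0.]))[0].reshape(-1,2)
def rect(f,m,z):
    m=m.astype(np.uint8); n,l,s,_=cv2.connectedComponentsWithStats(m)
    i=1+np.argmax(s[1:,4]); c=max(cv2.findContours((l==i).astype(np.uint8),0,1)[0],key=cv2.contourArea).reshape(-1,2)
    P=ray(f,c,z)[:,:2]*1000
    return cv2.minAreaRect(P.astype(np.float32)), c
E
python3 - <<'E'
from h import *
boxes={"top":{"plate":(285,155,485,255),"card":(402,176,470,222),"bridge":(336,172,370,242)},
"side":{"plate":(280,180,420,330),"card":(345,255,408,322),"bridge":(302,200,360,246)}}
for n in boxes:
    f=grab_frame(n); im=f["pixels"]; hsv=cv2.cvtColor(im,cv2.COLOR_RGB2HSV)
    for k,(a,b,c,d) in boxes[n].items():
        m=np.zeros(im.shape[:2],bool); 
        if k=="plate": mm=~((hsv[...,1]>120)&(hsv[...,0]<30))   # not wood
        else: mm=(im.min(2)>(135))
        m[b:d,a:c]=mm[b:d,a:c]
        if k=="plate": m=cv2.morphologyEx(m.astype(np.uint8),cv2.MORPH_OPEN,np.ones((5,5)))
        z={"plate":.006,"card":.011,"bridge":.05}[k]
        r,c=rect(f,m,z); print(n,k,np.round(r[0],1),np.round(r[1],1),round(r[2],1),np.round(cv2.boxPoints(r)).astype(int).tolist())
    x0,y0,x1,y1=boxes[n]["plate"]
    cv2.imwrite(f"pics/{n}_zoom.png",cv2.resize(im[y0:y1,x0:x1,::-1],None,fx=4 if n=="top" else 3.9,fy=4 if n=="top" else 3.9,interpolation=2))
E
```

```text
top plate [510.2 -94.4] [142.  399.4] 5.9 [[419, 97], [460, -300], [602, -286], [560, 112]]
top card [ 520.7 -214.3] [ 77.1 136.4] 2.9 [[479, -148], [486, -284], [563, -280], [556, -144]]
top bridge [501.1 -16.7] [ 74.2 130.5] 88.1 [[435, -52], [565, -56], [567, 18], [437, 23]]
side plate [515.1 -92.7] [152.4 401.7] 5.9 [[418, 99], [460, -300], [612, -285], [570, 115]]
side card [ 521.2 -215.1] [ 77.8 137.8] 2.7 [[479, -148], [486, -286], [563, -282], [557, -144]]
side bridge [499.4   5.7] [128.   92.3] 5.2 [[432, 46], [440, -46], [567, -34], [559, 57]]
```

View pics/top_zoom.png

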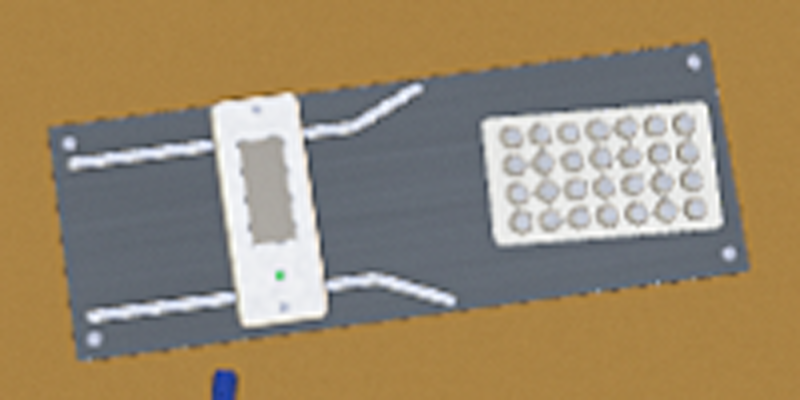

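View pics/side_zoom.png

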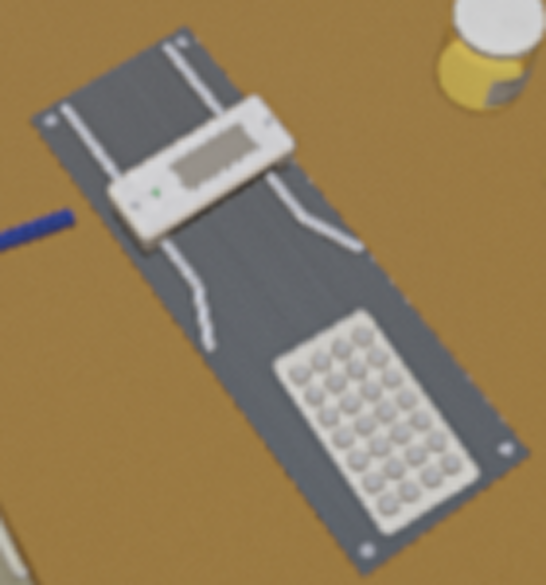

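```bash
python3 -m jog '[[[0.02,-0.05,0,0,0,-0.06,0.34],[0.02,-0.05,0,0,0,-0.06,0.34],[0.02,-0.05,0,0,0,-0.06,0.34],[0.02,-0.05,0,0,0,-0.06,0.34],[0.025,-0.05,0,0,0,-0.06,0.34],[0.025,-0.05,0,0,0,-0.06,0.34],[0.025,-0.05,0,0,0,-0.06,0.34],[0.025,-0.05,0,0,0,-0.06,0.34],[0.018,-0.05,0,0,0,-0.06,0.34],[0.018,-0.05,0,0,0,-0.06,0.34],[0.018,-0.05,0,0,0,-0.06,0.34],[0.018,-0.05,0,0,0,-0.06,0.34],[0.004,-0.05,0,0,0,-0.06,0.34],[0.004,-0.05,0,0,0,-0.06,0.34],[0.004,-0.05,0,0,0,-0.06,0.34],[0.004,-0.05,0,0,0,-0.06,0.34],[0.004,-0.05,0,0,0,-0.06,0.34],[0.004,-0.05,0,0,0,-0.06,0.34],[0,0,0,0,0,0,0.34]]]'
cat >> h.py <<'E'
# lane geometry (mm): bridge corners measured by hand in top zoom
R0=np.array([502.0,-14.8]); U=np.array([-.1028,.9947]); W=np.array([-.9947,-.1028])
def lane(p): d=np.asarray(p)[...,:2]-R0; return np.stack([d@U,d@W],-1)
E
python3 - <<'E'
from h import *
from station import monitor
f=grab_frame("top")
c=np.array([(212,103),(297,93),(327,316),(242,327)])/4.+[285,155]-0.4
P=ray(f,c,.05)*1000; print("top bridge",P.mean(0).round(1),lane(P).round(1).tolist())
f=grab_frame("side")
c=np.array([(255,96),(294,150),(150,245),(108,188)])/3.9+[280,180]-0.4
P=ray(f,c,.05)*1000; print("side bridge",P.mean(0).round(1),lane(P).round(1).tolist())
s=monitor.get_state(); print(s["ee_rot"],lane(s["eef_pos"]*1000),s["eef_pos"])
E
```

```text
t: 2.58
eef_pos: [0.5321, -0.2786, 0.2507]
ee_rot: [3.142, -0.001, -3.045]
force: [0.2, 0.2, -1.2]
width: 0.0298
top bridge [501.  -15.2  50. ] [[23.3, -62.5], [-25.0, -61.9], [-23.4, 64.4], [24.0, 64.2]]
side bridge [501.1 -17.2  50. ] [[23.1, -61.6], [-26.4, -58.9], [-28.4, 62.5], [22.5, 62.5]]
[ 3.14112690e+00 -8.98216845e-04 -3.04191906e+00] [-263.04567599   -3.07006803] [ 0.53209501 -0.27613699  0.25101519]
```

```bash
python3 -m jog '[[[-0.002,-0.03,-0.03,0,0,0,0.34],[0,0,-0.05,0,0,0,0.34],[0,0,-0.05,0,0,0,0.34],[0,0,-0.04,0,0,0,0.34],[0,0,-0.03,0,0,0,0.34],[0,0,0,0,0,0,0.34],[0,0,0,0,0,0,0.34]]]'
python3 - <<'E'
from h import *
from station import monitor
s=monitor.get_state(); print(s["ee_rot"],lane(s["eef_pos"]*1000),s["eef_pos"],s["force"])
for n in("side","top"):
    f=grab_frame(n); p=proj(f,[.53,-.25,.03])[0].astype(int); im=f["pixels"][p[1]-60:p[1]+60,p[0]-90:p[0]+90,::-1]
    cv2.imwrite(f"pics/{n}_low.png",cv2.resize(im,None,fx=4,fy=4,interpolation=2)); print(p)
E
```

```text
t: 3.55
eef_pos: [0.5316, -0.3053, 0.053]
ee_rot: [-3.141, 0.001, -3.039]
force: [0.7, -0.5, 0.8]
width: 0.0301
[-3.14074594e+00  1.45712723e-03 -3.03898970e+00] [-291.97312642    0.42947513] [ 0.53158776 -0.305271    0.05298965] [ 0.73496631 -0.48984249  0.82196149]
[386 294]
[452 192]
```

View pics/side_low.png

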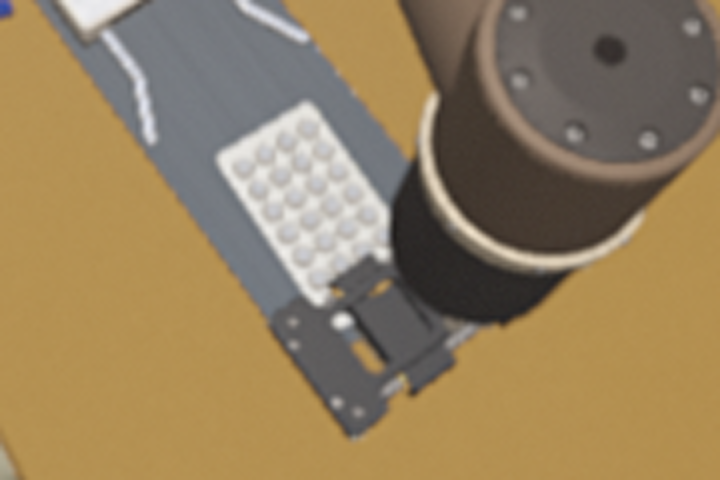

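View pics/top_low.png

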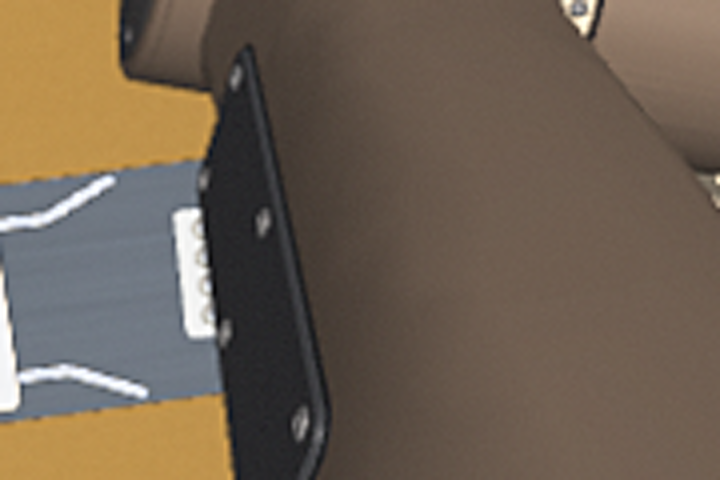

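```bash
python3 -m jog '[[[0,0,-0.01,0,0,0,0.34],[0,0,-0.009,0,0,0,0.34],[0,0,0,0,0,0,0.34],[0,0,0,0,0,0,0.34]]]'
python3 -m jog '[[[-0.001,0.01,0,0,0,0,0.34],[-0.001,0.01,0,0,0,0,0.34],[-0.001,0.01,0,0,0,0,0.34],[-0.001,0.01,0,0,0,0,0.34],[-0.001,0.01,0,0,0,0,0.34],[-0.001,0.01,0,0,0,0,0.34],[0,0,0,0,0,0,0.34]]]'
python3 - <<'E'
from h import *
from station import monitor
s=monitor.get_state(); print(s["ee_rot"],lane(s["eef_pos"]*1000),s["eef_pos"],s["force"])
for n in("side","top"):
    f=grab_frame(n); p=proj(f,[.52,-.17,.03])[0].astype(int); im=f["pixels"][p[1]-60:p[1]+60,p[0]-90:p[0]+90,::-1]
    cv2.imwrite(f"pics/{n}_p1.png",cv2.resize(im,None,fx=4,fy=4,interpolation=2)); print(p)
E
```

```text
t: 4.15
eef_pos: [0.5305, -0.3058, 0.0324]
ee_rot: [3.142, -0.0, -3.041]
force: [-1.0, 0.4, 0.5]
width: 0.0301
t: 5.03
eef_pos: [0.5245, -0.2449, 0.0327]
ee_rot: [3.142, -0.0, -3.04]
force: [0.1, -0.6, -0.1]
width: 0.0296
[ 3.14152944e+00 -2.82207545e-05 -3.03965318e+00] [-231.20391703    1.28540871] [ 0.52448926 -0.24491161  0.03265145] [ 0.12644926 -0.59724573 -0.11295851]
[366 269]
[418 197]
```

View pics/side_p1.png

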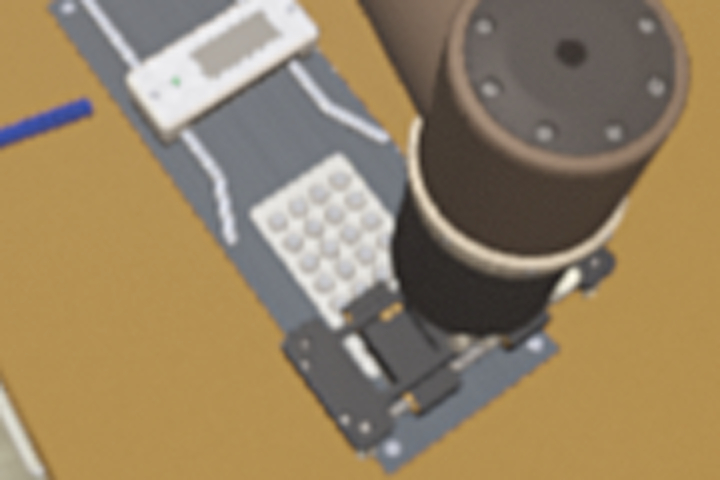

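View pics/top_p1.png

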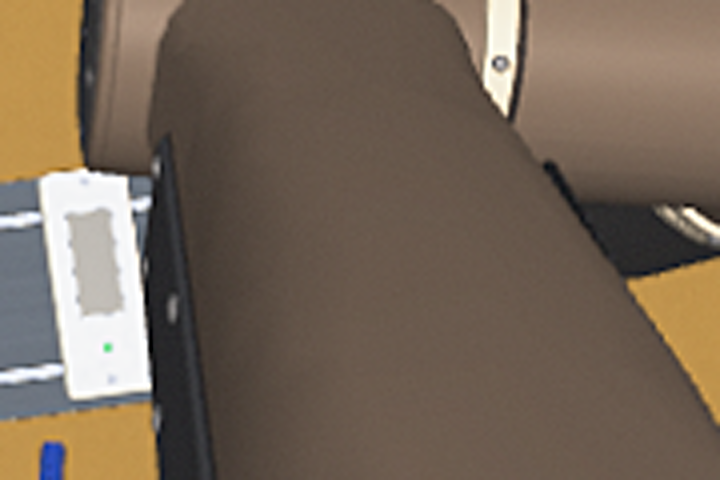

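```bash
python3 - <<'E'
from h import *
f=grab_frame("side")
c=np.array([(250,213),(340,153),(372,376)])/4.+[276,209]
print(lane(ray(f,c,.010)*1000).round(1))
E
```

```text
[[ -92.1   41. ]
 [ -91.9  -33.8]
 [-224.9   40.8]]
```

Both contacts are engaged and the card is square to the lane. Its front rim is at -92 and it sits about 3.6 mm off-centre across, so I'll continue pushing.

```bash
python3 -m jog '[[[-0.001,0.01,0,0,0,0,0.34],[-0.001,0.01,0,0,0,0,0.34],[-0.001,0.01,0,0,0,0,0.34],[-0.001,0.01,0,0,0,0,0.34],[-0.001,0.01,0,0,0,0,0.34],[-0.001,0.01,0,0,0,0,0.34],[-0.001,0.01,0,0,0,0,0.34],[-0.001,0.01,0,0,0,0,0.34],[-0.001,0.01,0,0,0,0,0.34],[-0.001,0.01,0,0,0,0,0.34],[-0.001,0.01,0,0,0,0,0.34],[-0.001,0.01,0,0,0,0,0.34],[-0.001,0.01,0,0,0,0,0.34],[0,0,0,0,0,0,0.34]]]'
python3 - <<'E'
from h import *
from station import monitor
s=monitor.get_state(); print(s["ee_rot"],lane(s["eef_pos"]*1000),s["eef_pos"],s["force"])
for n in("side",):
    f=grab_frame(n); p=proj(f,[.51,-.05,.03])[0].astype(int); im=f["pixels"][p[1]-60:p[1]+60,p[0]-90:p[0]+90,::-1]
    cv2.imwrite(f"pics/{n}_p2.png",cv2.resize(im,None,fx=4,fy=4,interpolation=2)); print(p)
E
```

```text
t: 6.92
eef_pos: [0.5115, -0.115, 0.0326]
ee_rot: [3.142, 0.0, -3.04]
force: [0.3, -0.4, 0.1]
width: 0.0296
[ 3.14157198e+00  4.61476057e-05 -3.03963489e+00] [-100.63397979    0.84796913] [ 0.51150174 -0.1149882   0.03261956] [ 0.34990255 -0.40302045  0.14673402]
[340 234]
```

View pics/side_p2.png

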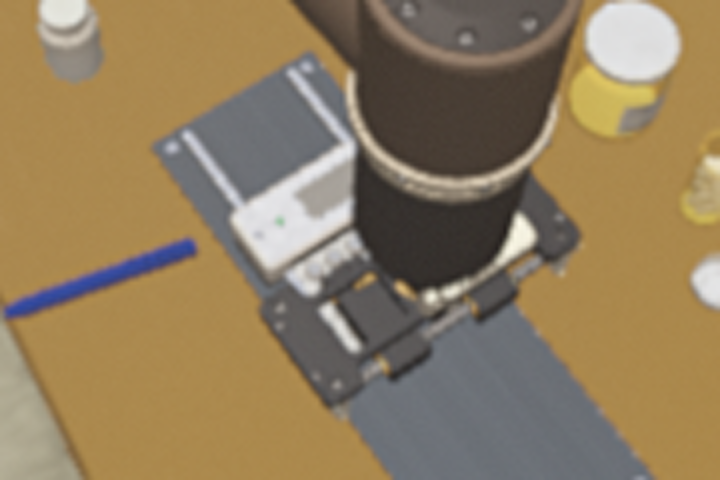

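The card is entering under the bridge, with its visible rear left at about (310,265) in the crop. About 28.5 mm remain. After that I'll back off and lift.

```bash
python3 -m jog '[[[-0.001,0.0095,0,0,0,0,0.34],[-0.001,0.0095,0,0,0,0,0.34],[-0.001,0.0095,0,0,0,0,0.34],[0,0,0,0,0,0,0.34],[0,0,0,0,0,0,0.34]]]'
python3 -m jog '[[[0.001,-0.01,0,0,0,0,0.34],[0.002,-0.02,0,0,0,0,0.34],[0.002,-0.02,0.02,0,0,0,0.34],[0.002,-0.03,0.05,0,0,0,0.34],[0.004,-0.05,0.05,0,0,0,0.34],[0.004,-0.05,0.05,0,0,0,0.34],[0,-0.06,0.02,0,0,0,0.34],[0,-0.06,0.02,0,0,0,0.34],[0,-0.06,0,0,0,0,0.34],[0,-0.06,0,0,0,0,0.34],[0,0,0,0,0,0,0.34]]]'
python3 - <<'E'
from h import *
for n in("side","top"):
    f=grab_frame(n); p=proj(f,[.505,-.03,.03])[0].astype(int); im=f["pixels"][p[1]-60:p[1]+60,p[0]-90:p[0]+90,::-1]
    cv2.imwrite(f"pics/{n}_p3.png",cv2.resize(im,None,fx=4,fy=4,interpolation=2)); print(p)
E
```

```text
t: 7.6
eef_pos: [0.5085, -0.087, 0.0326]
ee_rot: [-3.142, 0.0, -3.04]
force: [0.6, -0.3, 0.3]
width: 0.0297
t: 8.98
eef_pos: [0.5204, -0.4986, 0.2283]
ee_rot: [3.141, -0.002, -3.046]
force: [-0.5, 0.5, -1.0]
width: 0.03
[335 229]
[357 205]
```

View pics/side_p3.png

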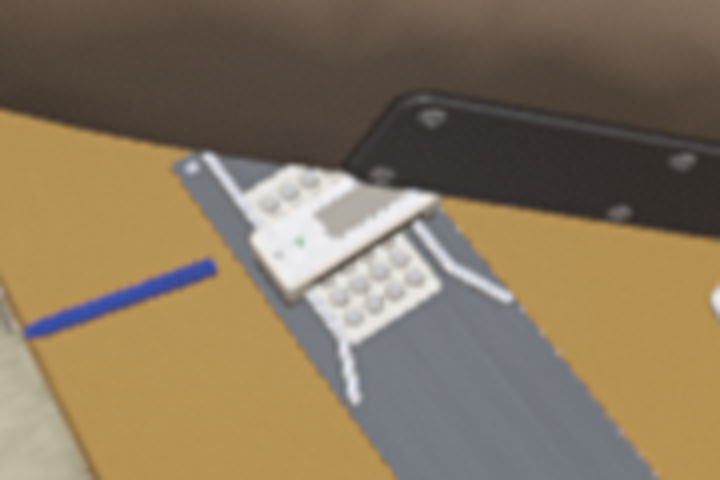

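View pics/top_p3.png

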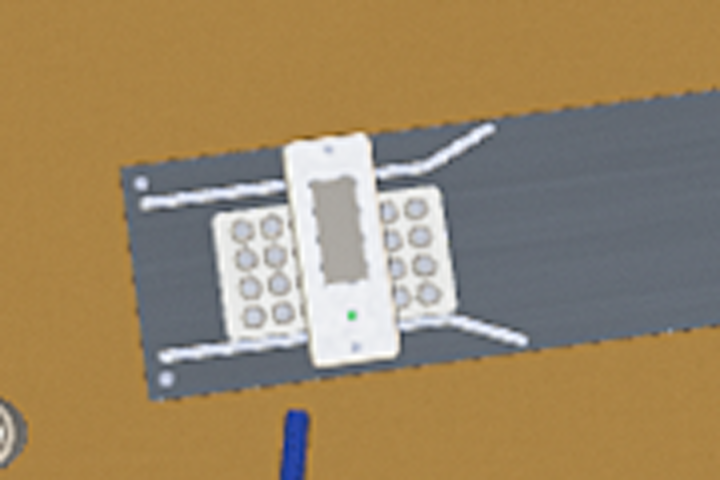

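```bash
python3 - <<'E'
from h import *
f=grab_frame("top")
c=np.array([(213,215),(228,340),(440,187),(457,312)])/4.+[267,145]
P=lane(ray(f,c,.010)*1000);print(P.round(1),P.mean(0))
im=f["pixels"]; m=np.zeros(im.shape[:2],bool); m[230:305,185:240]=(im.min(2)>135)[230:305,185:240]
print(cv2.boundingRect(m.astype(np.uint8)))
f=grab_frame("side")
c=np.array([(355,345),(440,285)])/4.+[335-90,229-60]
print(lane(ray(f,c,.010)*1000).round(1))
E
```

```text
[[ 67.1 -31.5]
 [ 68.   42.2]
 [-67.5 -30.5]
 [-66.2  43.5]] [0.35137718 5.92772168]
(193, 235, 40, 63)
[[-68.8  40. ]
 [-66.2 -32.7]]
```

```bash
python3 -c "
from station import job_done,monitor
print(monitor.get_state()['t'],job_done())"
```

```text
the job is handed in; nothing more can be done
9.175 None
```

The lane card is now centred under the white bridge. I pushed it flat from behind with the two fingertips, then backed off and lifted the gripper clear before handing in at about 9.2 s.

- **Card position:** in the top view the card centre is about 0.4 mm off along the lane and about 6 mm off across it, against the side rail. Its length is within about 1° of the lane.
- **Side view:** it shows the card's rear edge about 67 mm behind the bridge middle, where 67.5 mm is ideal. It puts the sideways offset nearer 4 mm. The two views therefore differ by about 2 mm, which is within calibration error and well inside the 15 mm limit.
- **Other objects:** the last top view shows the spare card where it was at the start. I did not measure the bottle again, but the arm did not go near it below about 0.22 m.
- **Forces:** forces at the tool read about 1 N or less at the end of each push move, and the gripper was touching nothing at the end.

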